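# Move the charged battery pack from the dock into the sander

### The arm

A 7-joint arm with a two-finger parallel gripper is mounted at the origin on the work surface. World frame = base frame: x ahead of the robot, y to its left, z up, the work surface at z = 0. Lengths are in mm, angles in rad, forces in N, time in s.
With the tool pointing down it reaches from about 400 to 875 mm from the base axis. Payload 4.4 kg.
Tool frame: the origin (TCP) lies on the centre line of the jaws, within the pads' length; the fingertips stand 25 mm ahead of it and the grasp point (between the pads) lies 6 mm ahead of it; x points along the fingers, y is the direction in which the jaws open and shut, and the axes are right-handed (so a half turn about x gives the same grasp; the last joint's range is limited). The gripper opens to 85 mm and grips with 20 to 120 N. Pads are 22 mm wide; open, the fingers measure 114 mm over their backs; the gripper's body (76 mm by 85 mm) begins 54 mm behind the grasp point. The pads swing forward as they close: fully open they stand 13 mm farther back than shut.
Start: joints at [-1.283, 0.628, 0.038, 1.517, -0.027, 0.996, -0.02], TCP at [225.18, 609.763, 256.313] pointing down, gripper open.
Joint ranges: [-3.06, 3.06], [-0.37, 2.12], [-1.25, 1.32], [0.18, 2.47], [-1.1, 4.24], [0.23, 1.98], [-2.94, 2.94]. Speed limits (rad/s): [2.57, 2.57, 3.14, 3.14, 3.14, 3.14, 3.14].

### API

Orientations are given as [roll, pitch, yaw] about the fixed x, y, z axes, in that order (R = Rz(yaw) Ry(pitch) Rx(roll)).
In Python, from cell import * gives the robot as it stands. The module is installed in compiled form; this text tells all that it offers.
- The arm moves only by the tool jog_arm, never from a script. Its argument "series" is a list of rows, each a list of 3 entries, a list of its own where there are three numbers: the turn, a rotation vector about the tool's x, y, z in degrees, then the shift along the tool's x, y, z in mm, then the gripper's target within -1 to 1 (shut at 1, half-way at 0, fully open at -1). In form: [[[rx, ry, rz], [dx, dy, dz], hand], ...]. A call has 1 to 8 rows; each row shifts and turns the commanded pose from where the row before left it, along the tool's axes as they then stand; what a row does not reach is not made up. A row lasts 1/8 s, in which the tool goes at most 62.5 mm and 10.7 degrees, less where a joint would pass 70% of its speed; a pose out of reach is approached as far as the arm can. A call is refused whole if a number of a shift passes 62.5 or a number of a turn 10.7, either way. A call with a gripper value outside its range is refused whole. The fingers move at their own pace and stop on an object; the grip force is fixed at half the most. Time passes only in rows, so rows that do not move let the fingers close. It gives the time, the measured TCP pose, the force and the opening at its end, in the units of the state.
- read_state(): the state, without advancing time (a new reading comes with each control period).
- get_image(name): name is "side" or "top"; returns a dict with "img" (400x640x3 uint8, red, green, blue), "range_z" (400x640 float32, mm along the optical axis (not along the pixel's ray), 0 where there is no reading), "fovy" (degrees; the focal length in pixels is half the picture's height over the tangent of half this angle, whatever the lens; pixels are square), "cx", "cy" (the principal point, pixels), "cam_to_world" (4x4, takes a point from camera to world coordinates). Camera axes: x right, y up, looking along -z (the intrinsics and any distortion apply to the point x, -y, -z); pixel columns grow to the right and rows downward; lengths in mm; the calibration is good to about 2 mm. A picture is of the moment at which its call begins.
- finish_job(): hands the job in, once; it reports no verdict.
The state is a dict: "clock": time; "qpos": joint angles; "qd": joint speeds; "tau": joint torques, N m; "eef_pos": TCP position; "tool_rot": TCP orientation; "force": force on the tool from outside, world axes, zero at the start; "torque": the same for the moment, N m; "width": finger opening in mm.
Only numpy, scipy, OpenCV 4.12 (cv2) and the standard library are available. Lean on these libraries where they do the work, as an engineer would, in place of code of your own. Each camera call takes 0.05 s, during which the arm holds its last target. There are 200 camera calls.

### The job

The big battery pack in the charging dock is charged and belongs in the sander. Push it down gently to free its push-push catch so that it pops up, lift it out, put it into the sander's empty holster and push it down gently until that catch holds it down too. Never force the pack, let go of it at the end, and leave the slim pack, the sanding block, the tin and the jar where they stand.

Things in the scene. Friction and masses are not known exactly. Their poses are not given: they have to be found in the camera images.
- pack_mid (a point): centre of the big battery pack, 37.5 mm below its flat top and above its underside: a black upright block 40 (its x) x 60 (its y) x 75 mm, 0.18 to 0.30 kg, with a latch notch 8 to 20 mm above the foot of both its y faces. At first caught low in the dock, its top about 10 mm above the rim; freed, it stands 33 mm above the rim and can be gripped across its 40 mm
- dock: charging dock, black, fixed. Origin on the bench under the centre of its big bay: an upright well 43 (x) x 63 (y) mm, rim 88 mm above the bench with a 5 mm sloped lead-in. A freed pack's underside stands 46 mm above the bench (42 mm inside the well), a caught one's about 23 mm lower. To +y, 90 mm off, a small pocket holds the slim pack
- sander: cordless sander, grey, fixed, standing on its round pad. Origin on the bench under the centre of its battery holster: the same well, rim (88 mm up), lead-in, carrier height and kind of catch as in the dock. The round motor body, 124 mm high, 62 mm in radius at the pad and 43 above, stands 95 mm to +y
- dock_lift (a joint): how far (m) the dock's sprung carrier, on which the pack stands, is down: 0 up, about 0.023 caught. Pushing to the stop, about 8 mm below caught, and letting go frees it; steel jaws hold the pack's notches while it is down. It takes about 6 N to move, then a steep rise at the stop. Catch and stop depth differ by up to 2 mm either way. Over 30 N on the carrier, 50 N on rim or walls, breaks it
- sander_lift (a joint): the same for the sander: 0 up at first. Pushing the pack to the stop (about 0.030) and letting go catches it at about 0.023; both depths differ from tool to tool by up to 4.5 mm either way, so the stop must be felt: the push rises from about 3.5 N to 6.5 N on the spring, then steeply past 12 N at the stop. A push that ends short of it springs back; one more full push frees it again
- slim_mid (a point): centre of the slim battery pack, 26 x 42 x 80 mm, loose in the dock's small pocket; leave it alone
- sanding_block_mid (a point): centre of a cork sanding block, 75 x 44 x 26 mm, lying on the bench between dock and sander; leave it alone
- tin: steel paint tin, radius 43 mm, 95 mm high, origin under its centre; leave it alone
- jar: amber glass jar, radius 32 mm, 85 mm high, origin under its centre; leave it alone
Not all that is in view belongs to the job. Leave any purple look-alike of the sander alone.

How it is judged:
By the outcome, as a careful person would: the job done as asked, in the order asked, and still so for the second after the job is handed in, with the robot touching nothing.
It also fails if it takes over 59 s, if anything falls off the work surface, if the arm or the gripper's body presses on something with over 40 N, if the wrist force passes 120 N, or if a joint passes its speed limit or range.

## Working session

There is one attempt and no reset: what is moved stays moved. The work goes in short steps, Python scripts to look and compute and a tool call to move; the robot and the scene stay as the last step left them, time stands still between calls to the robot, and variables do not carry over. Pictures are saved under pics/ and viewed, about 8 in all and at most 12, crops included, and the job is handed in when it is done.

Besides the shell and the picture viewer there is one more tool, called as a command line: name --argument value ..., lists and objects as JSON in quotes. jog_arm: Moves the arm, as the interface text tells. Its arguments: {"type":"object","properties":{"series":{"type":"array"}},"required":["series"]}

```bash
mkdir -p pics; cat > h.py <<'E'
from cell import *
import numpy as np, cv2
def grab(n):
    d=get_image(n); np.savez('%s.npz'%n,**{k:d[k] for k in d}); return d
def load(n): return dict(np.load('%s.npz'%n,allow_pickle=True))
def cloud(d):
    h,w=d['range_z'].shape; f=h/2/np.tan(np.radians(float(d['fovy']))/2)
    v,u=np.mgrid[:h,:w]; z=d['range_z']
    p=np.stack([(u-d['cx'])/f*z,-(v-d['cy'])/f*z,-z],-1)
    M=np.array(d['cam_to_world']); return p@M[:3,:3].T+M[:3,3]
def save(d,n): cv2.imwrite('pics/'+n,d['img'][:,:,::-1])
E
python3 - <<'E'
from h import *
for n in('top','side'):
    d=grab(n); save(d,n+'0.png'); print(n,[k for k in d],d['fovy'],d['cx'],d['cy'],np.array(d['cam_to_world']).round(3).tolist())
print(read_state())
E
```

```text
top ['img', 'range_z', 'fovy', 'cx', 'cy', 'cam_to_world'] 50.10909052733703 319.09128273150134 198.71262145963635 [[0.026, 0.987, -0.159, 289.815], [-1.0, 0.028, 0.008, 121.576], [0.013, 0.159, 0.987, 1341.004], [0.0, 0.0, 0.0, 1.0]]
side ['img', 'range_z', 'fovy', 'cx', 'cy', 'cam_to_world'] 42.65999859188394 323.54217189860293 200.76088253024741 [[0.859, 0.306, -0.409, -86.465], [-0.511, 0.543, -0.666, -803.196], [0.019, 0.782, 0.623, 948.353], [0.0, 0.0, 0.0, 1.0]]
{'clock': 0.1, 'qpos': array([-1.28277102,  0.62925659,  0.03842908,  1.51827999, -0.02700511,
        0.9963215 , -0.02002633]), 'qd': array([ 9.95684974e-05, -3.30281138e-03,  1.31897028e-03, -2.68975237e-03,
       -1.03528864e-03, -7.61050694e-04,  2.30078339e-04]), 'tau': array([ 3.77706107e-03, -5.64536405e+01,  1.23056866e+00, -1.93976963e+01,
        1.12400108e-02,  5.20014539e-03,  1.67320007e-05]), 'eef_pos': array([224.9951436 , 609.25081838, 255.47498367]), 'tool_rot': array([-1.56800428,  1.56904821, -1.9218463 ]), 'force': array([ 0.22398483,  0.2179457 , -0.48239959]), 'torque': array([ 0.02117848, -0.04471942,  0.01803635]), 'width': 85.43255508825854}
```

View pics/top0.png

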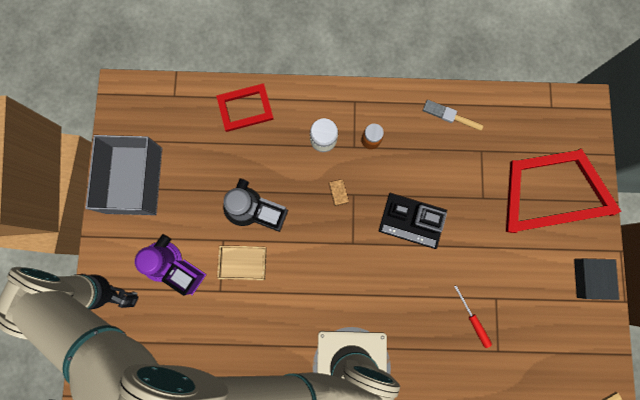

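View pics/side0.png

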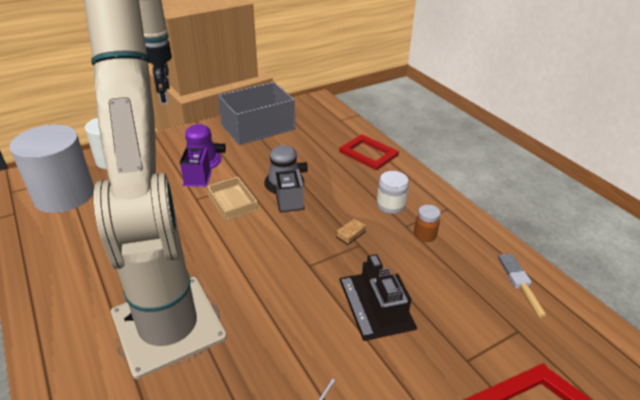

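The top view shows the dock near (412,220), with the big bay at about (432,216) and the slim pocket at about (401,210). The grey sander's body is at (238,203) and its holster at (270,213). The purple decoy is at (165,265). Next I zoom in and map heights.

```bash
python3 - <<'E'
from h import *
d=load('top'); P=cloud(d); im=d['img'][:,:,::-1]
def crop(r0,r1,c0,c1,k): return cv2.resize(im[r0:r1,c0:c1],None,fx=k,fy=k,interpolation=cv2.INTER_NEAREST)
a=crop(185,255,372,455,4.8); b=crop(170,240,215,298,4.8)
z=P[:,:,2]
zz=cv2.applyColorMap(np.clip(z*2,0,255).astype(np.uint8),cv2.COLORMAP_JET)
im=zz; a2=crop(185,255,372,455,4.8); b2=crop(170,240,215,298,4.8)
m=np.vstack([np.hstack([a,b]),np.hstack([a2,b2])]); m=cv2.resize(m,(796,int(m.shape[0]*796/m.shape[1])))
cv2.imwrite('pics/z1.png',m[:, :][:600] if m.shape[0]<=600 else cv2.resize(m,(711,600)));print(m.shape)
print('dock z rows'); print(z[196:240:2,378:450:3].round().astype(int))
print('sander z'); print(z[184:236:2,222:292:3].round().astype(int))
E
```

```text
(672, 796, 3)
dock z rows
[[  0   1   4  -4   9   9   8   7   5   0  -5   1   0   1   0   4   4   3
    3  -1  -1   0   6   3]
 [  0   6  -4   2   8   8  10  12  10  11   3   2  -4   0   1   1   4   0
    2  -6  -4   3  -3  -1]
 [ -2   2  -5  10   6  11  12   4   6   9  11   7  11  -2   1   2  -3  -4
   -2  -1   2  -5  -2   5]
 [ -4  -3  -2  10  10  62  64  11  11  14  11   6  15   9  10  86  -2  -2
   -3  -2  -1   5   1  -2]
 [ -3  -3   0  14  16  62  89  94  60   9   9   9   6  12  74  89  89  90
   -6   1  -1   1   2   1]
 [  2   3   1  11  26  67  86  91  93  90  86   9  11  35  80  87  83  92
   90  88   5   3  -7   0]
 [  2   3   1  12  39  60  88  91  89  91  84  12  16  45  89  82 123  83
   87  83  91  87  -1  -3]
 [ -1   1   6  13  50  68  88  91  88  95  91  13   9  55  85  94  99 101
  100  84  83  85  87  90]
 [  4  -6   8   4  60  61  79  89  92  94  91   9  15  63  86  99  98 100
   97  99  97  88  89   0]
 [  3  -5   7  12  48  61  61  60  74  80  60  14  28  73  80 105 101  94
  100  98  97  98  82   2]
 [  4  -3  14   5  14  33  47  65  64  36  60   7  33  85  87 11
[... 3708 characters left out ...]
6    0   -1   -3    7
     6   90   82   88   87   88    2   -1    4   -1]
 [  -2   -3    0   -2   -4   -1    2   -4    4    2    1    0    2   -3
    -3    9   24   87   87   57    6   -4   -1    0]
 [  -1   -1    1   -2   -2   -4   -1    1    0   -1   -1   -1    0   -1
     0    2   -2    3   40   31    4    1    2   -4]
 [   2    2    4    1    3    1    2    1   -3    0   -3    2    2    2
     3   -2   -3    0    2    8   -2    3   -3   -3]
 [   5    2    5   -4    7    0    2    3    2    2   -2    1    1    1
     0    4   -1 1341   -1    5    0    2    2   -4]
 [  -2   -1    1    4    4   -3    1    3    7   -3    0   -3    3   -3
    -2   -4    1    8    1    0    4    2    4   -2]]
```

View pics/z1.png

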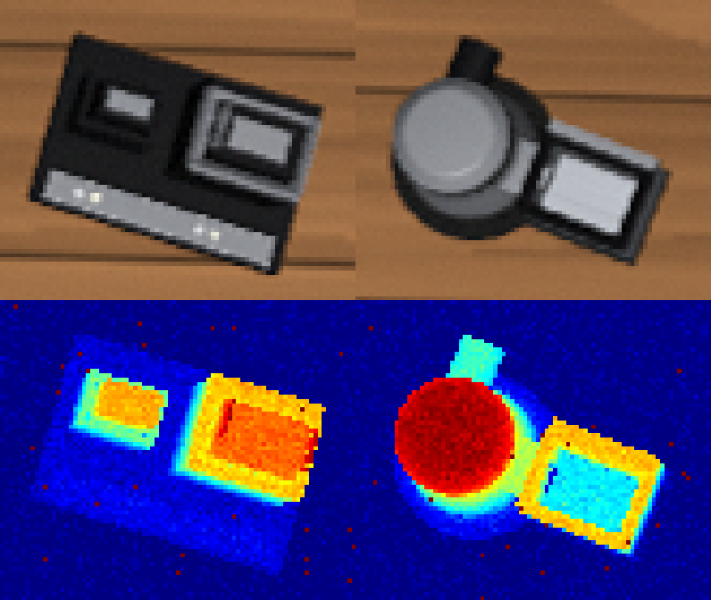

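The crop shows the dock well as a lighter rim around the pack, whose top is at z≈100, on the right of the dock. The sander holster is empty, with its carrier at z≈46, to the lower right of the body. Both are yawed about 15–20° clockwise in the image.

```bash
cat >> h.py <<'E'
def fit(P,win,lo,hi,er=0):
    r0,r1,c0,c1=win; Q=P[r0:r1,c0:c1]; m=((Q[...,2]>lo)&(Q[...,2]<hi)).astype(np.uint8)
    m=cv2.morphologyEx(m,cv2.MORPH_CLOSE,np.ones((3,3),np.uint8)) if er else m
    n,l,s,_=cv2.connectedComponentsWithStats(m); k=1+s[1:,4].argmax(); q=Q[(l==k)&(Q[...,2]>lo)&(Q[...,2]<hi)]
    r=cv2.minAreaRect(q[:,:2].astype(np.float32)); return r,q.mean(0),len(q)
E
python3 - <<'E'
from h import *
for n in('top','side'):
    d=load(n);P=cloud(d)
    if n=='top':
        D=(195,245,410,455);S=(190,240,250,298)
    else: D=(250,340,340,425);S=(140,220,255,320)
    print(n,'packtop',fit(P,D,94,110),'\n dock all>80',fit(P,D,80,112,1),'\n sander rim',fit(P,S,79,97,1),'\n carrier',fit(P,S,38,56))
    for nm,w,lo,hi in (('body',(175,240,215,262) if n=='top' else (130,200,255,310),112,135),):
        print(nm,fit(P,w,lo,hi))
E
```

```text
top packtop (((445.20794677734375, -221.61993408203125), (61.29713439941406, 40.958988189697266), 75.6292495727539), array([ 444.8302003 , -222.7443317 ,   99.35425607]), 279) 
 dock all>80 (((448.848388671875, -222.72540283203125), (84.37564849853516, 69.59954833984375), 74.36050415039062), array([ 448.21142976, -220.33429887,   92.5230963 ]), 613) 
 sander rim (((447.034423828125, 258.82135009765625), (82.77989959716797, 69.2652816772461), 70.66218566894531), array([449.57667037, 257.91073542,  86.34466565]), 347) 
 carrier (((446.50177001953125, 262.0934143066406), (59.97761917114258, 40.928462982177734), 70.6721420288086), array([446.23099403, 261.30911004,  46.55975495]), 258)
body (((474.90814208984375, 348.8482666015625), (76.25048065185547, 75.32936096191406), 0.08372928947210312), array([474.6020506 , 347.738492  , 121.00975527]), 555)
side packtop (((444.3052673339844, -224.3719024658203), (63.90378189086914, 41.10942840576172), 73.77226257324219), array([ 443.12918958, -224.5667164 ,   99.30879497]), 401) 
 dock all>80 (((447.51513671875, -225.85714721679688), (86.23609924316406, 70.70857238769531), 74.10543060302734), array([ 443.18730538, -230.11021188,   92.75595005]), 901) 
 sander rim (((448.72308349609375, 277.55694580078125), (132.33494567871094, 77.12690734863281), 70.30818939208984), array([451.38144318, 271.67290178,  85.918565  ]), 386) 
 carrier (((432.3138122558594, 220.28880310058594), (14.715422630310059, 65.64010620117188), 65.30762481689453), array([432.62033423, 220.02741608,  47.36154739]), 107)
body (((473.1646728515625, 342.45379638671875), (73.70748901367188, 74.59803771972656), 14.019171714782715), array([469.89508865, 337.97890482, 120.08517937]), 310)
```

```bash
cat >> h.py <<'E'
from scipy.spatial.transform import Rotation as Ro
def todo(tgt,yaw):
    """shift in current tool axes and turn about tool x so that tool y is parallel to world dir yaw (deg)"""
    s=read_state(); R=Ro.from_euler('xyz',s['tool_rot']).as_matrix()
    y=np.degrees(np.arctan2(R[1,1],R[0,1])); Rd=lambda a:np.array([[0,np.cos(a),np.sin(a)],[0,np.sin(a),-np.cos(a)],[-1,0,0]])
    for k in (0,180):
        rv=Ro.from_matrix(R.T@Rd(np.radians(yaw+k))).as_rotvec(degrees=True); print('turn',rv.round(2))
    print('t',s['clock'],'pos',s['eef_pos'].round(1),'yaw',y.round(2),'shift',(R.T@(np.array(tgt)-s['eef_pos'])).round(1),'F',s['force'].round(1),'w',s['width'].round(1))
    print('q',s['qpos'].round(2))
E
python3 -c "
from h import *
todo([445,-223,200],-15)"
```

```text
turn [8.473e+01 7.000e-02 8.000e-02]
turn [-9.527e+01 -8.000e-02  8.000e-02]Traceback (most recent call last):
  File "<string>", line 3, in <module>
    todo([445,-223,200],-15)
    ~~~~^^^^^^^^^^^^^^^^^^^^
  File "h.py", line 24, in todo
    print('t',s['clock'],'pos',s['eef_pos'].round(1),'yaw',y.round(2),'shift',(R.T@(np.array(tgt)-s['eef_pos'])).round(1),'F',s['force'].round(1),'w',s['width'].round(1))
                                                                                                                                                      ^^^^^^^^^^^^^^^^
AttributeError: 'float' object has no attribute 'round'
```

jog_arm --series '[[[5.3,0,0],[0,-14,60],1],[[5.3,0,0],[0,-14,60],1],[[5.3,0,0],[0,-14,60],1],[[5.3,0,0],[0,-14,60],1],[[5.3,0,0],[0,-14,60],1],[[5.3,0,0],[0,-14,60],1],[[5.3,0,0],[0,-12,58],1],[[5.3,0,0],[0,-12,58],1]]'

```text
clock: 1.1
eef_pos: [523.9, 234.0, 256.0]
tool_rot: [-0.681, 1.571, -1.778]
force: [1.1, -0.4, 0.5]
width: 0.4
```

```bash
sed -i "s/s\['width'\].round(1)/round(s['width'],1)/" h.py; python3 -c "
from h import *
todo([445,-223,200],-15)"
```

```text
turn [4.215e+01 1.000e-02 0.000e+00]
turn [-1.3785e+02 -0.0000e+00  1.0000e-02]
t 1.1 pos [523.9 234.  256. ] yaw 27.15 shift [  56.1 -278.7  370.6] F [ 1.1 -0.4  0.5] w 0.4
q [-0.63  0.53  0.24  1.74 -0.16  0.89  0.16]
```

jog_arm --series '[[[5.3,0,0],[6,-35,46],1],[[5.3,0,0],[6,-30.5,49],1],[[5.3,0,0],[6,-26,52],1],[[5.3,0,0],[6,-21,54],1],[[5.3,0,0],[6,-16,56],1],[[5.3,0,0],[6,-10.5,57],1],[[5.2,0,0],[6,-5.5,58],1],[[5.2,0,0],[6,0,58],1]]'

```text
clock: 2.1
eef_pos: [443.5, -223.0, 208.0]
tool_rot: [-2.76, 1.571, 1.69]
force: [0.9, 0.7, -0.9]
width: -0.1
```

```bash
python3 -c "
from h import *
todo([445,-223,135],-15)"
```

```text
turn [-0.02 -0.01  0.  ]
turn [1.7998e+02 1.0000e-02 2.0000e-02]
t 2.1 pos [ 443.5 -223.   208. ] yaw -15.02 shift [73.   1.4 -0.4] F [ 0.9  0.7 -0.9] w -0.1
q [ 0.12  0.51  0.42  2.   -0.32  0.69  0.48]
```

jog_arm --series '[[[0,0,0],[40,1.5,0],1],[[0,0,0],[30,0,0],1],[[0,0,0],[8,0,0],1],[[0,0,0],[0,0,0],1]]'

```text
clock: 2.6
eef_pos: [445.5, -221.8, 130.3]
tool_rot: [-1.665, 1.57, 2.788]
force: [-0.5, -0.1, 0.9]
width: -0.1
```

```bash
python3 -c "
from h import *
todo([445,-223,120],-15);d=grab('side');cv2.imwrite('pics/s2.png',cv2.resize(d['img'][200:360,300:460,::-1],None,fx=3.7,fy=3.7))
for i in range(3): print(read_state()['force'].round(2))"
```

```text
turn [ 0.13 -0.    0.04]
turn [-1.7987e+02 -6.0000e-02 -1.0000e-02]
t 2.6 pos [ 445.5 -221.8  130.3] yaw -14.87 shift [10.3 -0.1  1.3] F [-0.5 -0.1  0.9] w -0.1
q [ 0.18  0.64  0.33  2.06 -0.41  0.51  0.55]
[-0.62 -0.95  0.1 ]
[-0.62 -0.95  0.1 ]
[-0.62 -0.95  0.1 ]
```

View pics/s2.png

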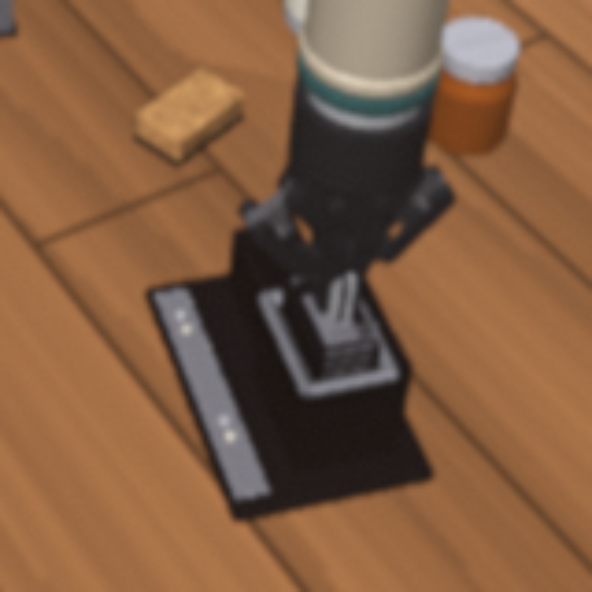

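The closed fingertips are over the pack top, near crop pixel (345,320). I now press in small steps.

jog_arm --series '[[[0,0,0],[4,0,1],1],[[0,0,0],[3,0,0],1],[[0,0,0],[1.5,0,0],1],[[0,0,0],[1.5,0,0],1],[[0,0,0],[0,0,0],1]]'

```text
clock: 3.28
eef_pos: [445.7, -223.0, 120.9]
tool_rot: [1.617, 1.57, -0.213]
force: [-0.5, 1.2, 5.8]
width: 0.2
```

jog_arm --series '[[[0,0,0],[1.5,0,0],1],[[0,0,0],[0,0,0],1]]'

```text
clock: 3.52
eef_pos: [445.6, -223.0, 119.5]
tool_rot: [1.618, 1.57, -0.212]
force: [-0.9, 0.8, 5.9]
width: -0.3
```

jog_arm --series '[[[0,0,0],[1.5,0,0],1],[[0,0,0],[0,0,0],1]]'

```text
clock: 3.78
eef_pos: [445.7, -222.9, 118.0]
tool_rot: [1.65, 1.57, -0.181]
force: [-0.2, 1.1, 5.4]
width: 0.1
```

jog_arm --series '[[[0,0,0],[1.5,0,0],1],[[0,0,0],[0,0,0],1]]'

```text
clock: 4.03
eef_pos: [445.7, -223.0, 116.5]
tool_rot: [1.644, 1.569, -0.187]
force: [-0.5, 0.9, 6.6]
width: 0.2
```

jog_arm --series '[[[0,0,0],[1,0,0],1],[[0,0,0],[0,0,0],1]]'

```text
clock: 4.28
eef_pos: [445.7, -223.1, 115.9]
tool_rot: [1.684, 1.569, -0.147]
force: [-2.1, 1.2, 12.1]
width: -0.1
```

jog_arm --series '[[[0,0,0],[0.7,0,0],1],[[0,0,0],[0,0,0],1]]'

```text
clock: 4.53
eef_pos: [445.7, -223.1, 115.6]
tool_rot: [1.737, 1.569, -0.094]
force: [-2.2, 1.1, 15.1]
width: -0.1
```

Stop felt at 15 N. I retract so the pack can pop up.

jog_arm --series '[[[0,0,0],[-6,0,0],1],[[0,0,0],[-12,0,0],1],[[0,0,0],[-25,0,0],1],[[0,0,0],[-40,0,0],1],[[0,0,0],[-40,0,0],-1],[[0,0,0],[0,0,60],-1],[[0,0,0],[0,0,60],-1],[[0,0,0],[0,0,0],-1]]'

```text
clock: 5.52
eef_pos: [411.5, -344.3, 238.0]
tool_rot: [0.177, 1.566, -1.662]
force: [-0.1, 0.4, -0.2]
width: 72.2
```

```bash
python3 - <<'E'
from h import *
for n,D,S in(('top',(195,245,405,455),(190,240,250,298)),('side',(220,340,340,425),None)):
    d=grab(n);P=cloud(d); print(n,'packtop',fit(P,D,112,132))
    if S: print(fit(P,S,79,97,1))
todo([445,-223,200],-15)
save(load('top'),'t3.png')
E
```

```text
top packtop (((445.2327880859375, -221.90444946289062), (62.479774475097656, 40.72376251220703), 75.4895248413086), array([ 444.69812756, -222.69460279,  121.2780016 ]), 296)
(((447.123046875, 259.127685546875), (83.81963348388672, 69.45709991455078), 70.46183776855469), array([449.91445041, 257.9027167 ,  86.5216474 ]), 345)
side packtop (((434.201416015625, -220.50479125976562), (65.75305938720703, 20.071535110473633), 73.61953735351562), array([ 431.10002505, -222.72125441,  120.58192654]), 210)
turn [ 0.02 -0.04  0.04]
turn [-1.7998e+02 -6.0000e-02 -7.0000e-02]
t 5.625 pos [ 413.9 -338.8  237.1] yaw -14.98 shift [  37.2    0.2 -119.9] F [ 0.1  0.2 -0.2] w 84.7
q [ 0.34  0.52  0.44  1.87 -0.3   0.82  0.67]
```

jog_arm --series '[[[0,0,0],[20,0,-60],-1],[[0,0,0],[10,0,-60],-1],[[0,0,0],[20,0,0],-1],[[0,0,0],[35,0,0],-1],[[0,0,0],[30,0,0],-1],[[0,0,0],[0,0,0],-1]]'

```text
clock: 6.38
eef_pos: [444.1, -220.8, 120.8]
tool_rot: [-1.947, 1.565, 2.508]
force: [-0.0, 0.4, -0.0]
width: 85.3
```

```bash
python3 -c "
from h import *
todo([445,-222.7,117],-15)"
```

```text
turn [ 0.28 -0.11  0.29]
turn [-179.72   -0.45   -0.18]
t 6.375 pos [ 444.1 -220.8  120.8] yaw -14.72 shift [3.8 1.4 1.6] F [-0.   0.4 -0. ] w 85.3
q [ 0.19  0.65  0.33  2.06 -0.43  0.49  0.57]
```

jog_arm --series '[[[0,0,0],[3,0.7,1],-1],[[0,0,0],[0,0,0],-1],[[0,0,0],[0,0,0],-1]]'

```text
clock: 6.75
eef_pos: [446.0, -224.8, 120.2]
tool_rot: [1.508, 1.569, -0.322]
force: [-0.0, -0.5, 0.8]
width: 85.1
```

```bash
python3 -c "
from h import *
todo([445,-222.7,117],-15)"
```

```text
turn [ 0.13  0.01 -0.09]
turn [-1.7987e+02  1.4000e-01  1.0000e-02]
t 6.75 pos [ 446.  -224.8  120.2] yaw -14.87 shift [ 3.2 -1.5 -1.8] F [-0.  -0.5  0.8] w 85.1
q [ 0.19  0.66  0.32  2.06 -0.43  0.49  0.58]
```

jog_arm --series '[[[0,0,0],[3,-1.5,-1.8],-1],[[0,0,0],[0,0,0],-1],[[0,0,0],[0,0,0],1],[[0,0,0],[0,0,0],1],[[0,0,0],[0,0,0],1],[[0,0,0],[0,0,0],1],[[0,0,0],[0,0,0],1]]'

```text
clock: 7.62
eef_pos: [444.6, -222.6, 116.5]
tool_rot: [1.333, 1.57, -0.497]
force: [0.5, 0.3, 3.4]
width: 39.4
```

```bash
python3 -c "
from h import *
todo([445,-222.7,117],-15)"
```

```text
turn [ 0.13  0.01 -0.03]
turn [-1.7987e+02  4.0000e-02  1.0000e-02]
t 7.625 pos [ 444.6 -222.6  116.5] yaw -14.87 shift [-0.5  0.4 -0. ] F [0.5 0.3 3.4] w 39.4
q [ 0.19  0.66  0.32  2.07 -0.43  0.48  0.58]
```

jog_arm --series '[[[0,0,0],[-5,0,0],1],[[0,0,0],[-10,0,0],1],[[0,0,0],[-15,0,0],1],[[0,0,0],[-20,0,0],1],[[0,0,0],[-20,0,0],1],[[0,0,0],[-20,0,0],1],[[0,0,0],[-10,0,0],1],[[0,0,0],[0,0,0],1]]'

```text
clock: 8.62
eef_pos: [444.8, -222.5, 217.1]
tool_rot: [1.53, 1.569, -0.3]
force: [0.4, 0.3, -3.3]
width: 38.7
```

```bash
python3 - <<'E'
from h import *
d=grab('side');cv2.imwrite('pics/s4.png',cv2.resize(d['img'][180:360,300:460,::-1],None,fx=3.2,fy=3.2))
todo([446,260,217],-19.4)
E
```

```text
turn [ 4.54 -0.01 -0.01]
turn [-1.7546e+02  1.0000e-02 -1.0000e-02]
t 8.675 pos [ 444.4 -222.3  216.4] yaw -14.86 shift [  -0.5 -122.2 -466.6] F [-0.5  0.5 -3.8] w 39.1
q [ 0.1   0.5   0.45  1.99 -0.32  0.72  0.48]
```

View pics/s4.png

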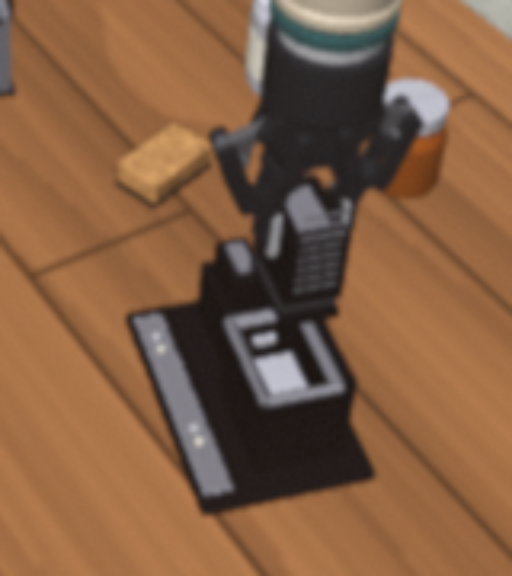

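The pack is held upright, at crop pixel (315,245), and the dock bay below it is empty. I carry it to the sander.

jog_arm --series '[[[0,0,0],[0,-6,-23],1],[[0,0,0],[0,-11,-44],1],[[0,0,0],[0,-13,-50],1],[[0,0,0],[0,-13,-50],1],[[0,0,0],[0,-13,-50],1],[[0,0,0],[0,-13,-50],1],[[0,0,0],[0,-13,-50],1],[[0,0,0],[0,-13,-50],1]]'

```text
clock: 9.68
eef_pos: [446.3, 158.1, 215.6]
tool_rot: [-0.727, 1.569, -2.557]
force: [0.5, -0.8, -2.4]
width: 39.0
```

jog_arm --series '[[[0,0,0],[0,-13,-50],1],[[0,0,0],[0,-9,-34],1],[[2,0,0],[0,-5,-14],1],[[2.5,0,0],[0,0,0],1],[[0,0,0],[0,0,0],1],[[0,0,0],[0,0,0],1]]'

```text
clock: 10.42
eef_pos: [446.1, 256.9, 216.2]
tool_rot: [-0.142, 1.57, -2.052]
force: [1.0, -0.2, -2.6]
width: 39.3
```

```bash
python3 - <<'E'
from h import *
todo([446,260,217],-19.4)
d=grab('side');cv2.imwrite('pics/s5.png',cv2.resize(d['img'][80:240,230:390,::-1],None,fx=3.6,fy=3.6))
t=grab('top');cv2.imwrite('pics/t5.png',cv2.resize(t['img'][160:240,210:310,::-1],None,fx=7,fy=7,interpolation=cv2.INTER_NEAREST))
E
```

```text
turn [-0.07  0.04  0.01]
turn [ 1.7993e+02  1.0000e-02 -7.0000e-02]
t 10.425 pos [446.1 256.9 216.2] yaw -19.47 shift [-0.8 -1.1 -2.9] F [ 1.  -0.2 -2.6] w 39.3
q [-0.92  0.54  0.51  1.94 -0.37  0.75 -0.53]
```

View pics/s5.png

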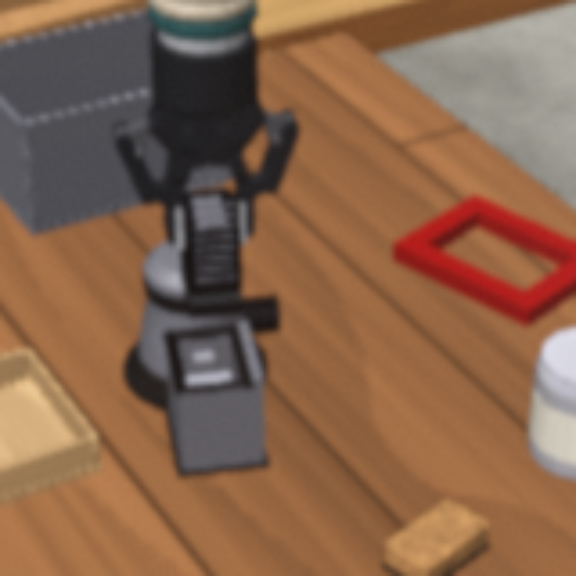

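View pics/t5.png

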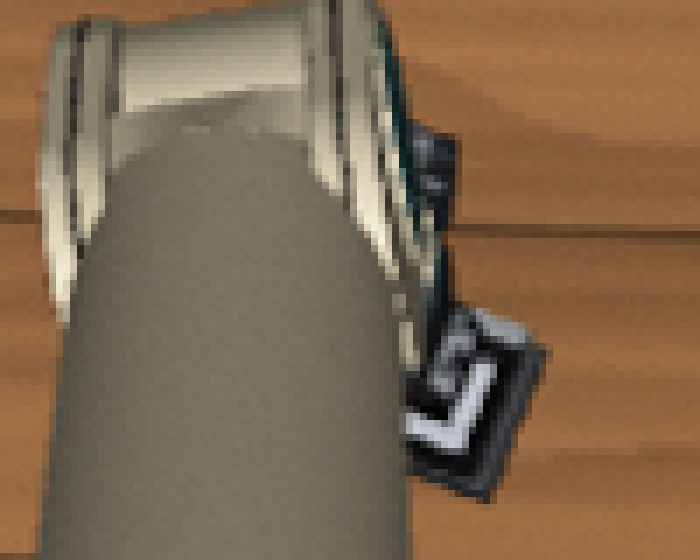

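In the side view the held pack is upright, at crop pixel (212,240), above and just behind the well opening at (208,365). The arm hides it in the top view. I compare the pack and the holster in the sander's frame from the side cloud.

```bash
cat >> h.py <<'E'
def loc(P,c=(446,260),yaw=-19.4):
    a=np.radians(yaw); Q=P-np.array([c[0],c[1],0]); x=Q[...,0]*np.cos(a)+Q[...,1]*np.sin(a); y=-Q[...,0]*np.sin(a)+Q[...,1]*np.cos(a)
    return np.stack([x,y,P[...,2]],-1)
E
python3 - <<'E'
from h import *
d=load('side');L=loc(cloud(d)); pc=lambda v:np.percentile(v,[1,5,25,50,75,95,99]).round(1)
# pack body: z 145..185
m=(L[...,2]>145)&(L[...,2]<180)&(abs(L[...,0])<45)&(abs(L[...,1])<60)
q=L[m];print('pack n',len(q),'x',pc(q[:,0]),'y',pc(q[:,1]))
f=q[q[:,1]<np.percentile(q[:,1],30)+3];print('front x',pc(f[:,0]),'y',pc(f[:,1]))
# slope of front face: fit y=a x+b
A=np.polyfit(f[:,0],f[:,1],1);print('slope deg',np.degrees(np.arctan(A[0])),A[1])
m=(L[...,2]>15)&(L[...,2]<75)&(abs(L[...,0])<50)&(L[...,1]<-20)&(L[...,1]>-60)
w=L[m];print('wall n',len(w),'x',pc(w[:,0]),'y',pc(w[:,1]));
A=np.polyfit(w[:,0],w[:,1],1);print(np.degrees(np.arctan(A[0])),A[1])
m=(L[...,2]>81)&(L[...,2]<95)&(abs(L[...,0])<50)&(L[...,1]<45)&(L[...,1]>-60)
w=L[m];print('rim n',len(w),'x',pc(w[:,0]),'y',pc(w[:,1]))
T=loc(cloud(load('top')))
# initial-like top: rim visible part
m=(T[...,2]>81)&(T[...,2]<95)&(abs(T[...,0])<50)&(T[...,1]<45)&(T[...,1]>-60)
w=T[m];print('top rim x',pc(w[:,0]),'y',pc(w[:,1]))
s=read_state();print('tcp local',loc(s['eef_pos']).round(1))
E
```

```text
pack n 170 x [-18.9 -18.7 -13.5  -2.4   8.5  18.4  19.7] y [-37.9 -37.3 -34.4 -31.7 -27.4  -4.7  21.8]
front x [-18.7 -16.6  -9.5  -0.6  10.6  18.4  19.2] y [-38.2 -37.6 -36.3 -34.2 -33.1 -31.5 -31.1]
slope deg 0.9028641595294977 -34.55851800583621
wall n 387 x [-31.5 -30.  -16.5   0.6  17.2  30.4  33.3] y [-47.9 -46.7 -44.1 -42.4 -40.8 -37.1 -29.5]
-2.2220821972143883 -42.13349023072856
rim n 249 x [-33.3 -31.5 -22.3  10.4  25.6  33.4  34.9] y [-46.5 -45.  -37.8  -7.   26.2  34.4  38. ]
top rim x [-32.8 -31.3 -24.7  -0.5  22.6  33.8  35.4] y [-42.3 -41.4 -38.7 -34.4 -28.2 -17.7 -13.8]
tcp local [  1.1  -2.5 216.4]
```

jog_arm --series '[[[0,0,0],[10,0,-2.5],1],[[0,0,0],[20,0,0],1],[[0,0,0],[15,0,0],1],[[0,0,0],[8,0,0],1],[[0,0,0],[0,0,0],1],[[0,0,0],[0,0,0],1]]'

```text
clock: 11.28
eef_pos: [447.2, 260.7, 163.7]
tool_rot: [2.419, 1.57, 0.51]
force: [-0.1, 0.2, -3.3]
width: 39.1
```

```bash
python3 - <<'E'
from h import *
todo([446,260,163],-19.4)
print('tcp',loc(read_state()['eef_pos']).round(1))
d=grab('side');L=loc(cloud(d)); pc=lambda v:np.percentile(v,[2,5,25,50,75,95,98]).round(1)
m=(L[...,2]>97)&(L[...,2]<135)&(abs(L[...,0])<30)&(L[...,1]>-45)&(L[...,1]<-22)
q=L[m];print('pack front n',len(q),'x',pc(q[:,0]),'y',pc(q[:,1]),'z',pc(q[:,2]))
cv2.imwrite('pics/s6.png',cv2.resize(d['img'][100:230,240:350,::-1],None,fx=4.6,fy=4.6,interpolation=cv2.INTER_CUBIC))
E
```

```text
turn [ 0.02 -0.04 -0.03]
turn [-1.7998e+02  5.0000e-02 -6.0000e-02]
t 11.275 pos [447.2 260.7 163.7] yaw -19.38 shift [ 0.7 -0.9  1. ] F [-0.1  0.2 -3.3] w 39.1
q [-0.88  0.62  0.45  1.98 -0.44  0.63 -0.48]
tcp [  0.9   1.  163.7]
pack front n 149 x [-17.7 -17.4  -9.5  -0.6  10.4  18.4  19.2] y [-35.3 -34.3 -31.5 -29.5 -27.5 -23.6 -22.6] z [ 98.   99.1 103.5 116.8 125.9 132.1 134.1]
```

View pics/s6.png

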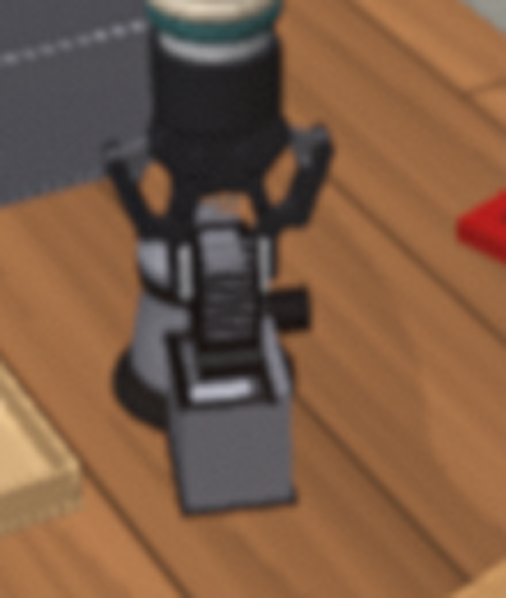

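The pack is just above the rim and laterally aligned, at crop pixel (228,300). It sits about 1 mm too far to +y, so I correct that and lower by feel.

jog_arm --series '[[[0,0,0],[2,0,1.3],1],[[0,0,0],[2,0,0],1],[[0,0,0],[2,0,0],1],[[0,0,0],[0,0,0],1]]'

```text
clock: 11.82
eef_pos: [446.2, 259.4, 157.2]
tool_rot: [-0.852, 1.57, -2.76]
force: [0.0, 0.8, -3.2]
width: 39.1
```

jog_arm --series '[[[0,0,0],[2,0,0],1],[[0,0,0],[2,0,0],1],[[0,0,0],[0,0,0],1]]'

```text
clock: 12.2
eef_pos: [446.1, 259.6, 153.4]
tool_rot: [-1.962, 1.57, 2.412]
force: [-2.0, -0.4, -0.2]
width: 39.3
```

jog_arm --series '[[[0,0,0],[2,0,0],1],[[0,0,0],[0,0,0],1]]'

```text
clock: 12.45
eef_pos: [446.2, 259.6, 153.1]
tool_rot: [-2.66, 1.569, 1.714]
force: [-5.6, -0.9, 18.0]
width: 39.1
```

Contact on the lead-in: the well pushes the pack toward −x′ and slightly −y′. I back off and shift that way.

jog_arm --series '[[[0,0,0],[-3.5,0,0],1],[[0,0,0],[0,-1.3,0.5],1],[[0,0,0],[1.5,0,0],1],[[0,0,0],[0,0,0],1]]'

```text
clock: 12.95
eef_pos: [444.7, 259.2, 152.9]
tool_rot: [-0.51, 1.57, -2.419]
force: [0.5, -0.5, -3.3]
width: 39.3
```

jog_arm --series '[[[0,0,0],[1.5,0,0],1],[[0,0,0],[0,0,0],1]]'

```text
clock: 13.2
eef_pos: [444.6, 259.3, 151.6]
tool_rot: [-0.98, 1.57, -2.889]
force: [-1.1, 0.7, -2.6]
width: 39.1
```

jog_arm --series '[[[0,0,0],[1.5,0,0],1],[[0,0,0],[0,0,0],1]]'

```text
clock: 13.45
eef_pos: [444.7, 259.4, 150.1]
tool_rot: [-1.11, 1.57, -3.019]
force: [-0.7, 0.4, -3.2]
width: 39.2
```

It is in the well with only the pack's weight on the wrist, so I continue down.

jog_arm --series '[[[0,0,0],[3,-0.3,0],1],[[0,0,0],[3,0,0],1],[[0,0,0],[3,0,0],1],[[0,0,0],[0,0,0],1]]'

```text
clock: 13.95
eef_pos: [444.6, 259.3, 141.0]
tool_rot: [-0.489, 1.57, -2.398]
force: [-0.8, -0.1, -3.0]
width: 39.3
```

jog_arm --series '[[[0,0,0],[3,0,0],1],[[0,0,0],[3,0,0],1],[[0,0,0],[3,0,0],1],[[0,0,0],[0,0,0],1]]'

```text
clock: 14.45
eef_pos: [444.6, 259.3, 132.0]
tool_rot: [-0.49, 1.57, -2.399]
force: [-1.1, 0.7, -3.7]
width: 39.2
```

jog_arm --series '[[[0,0,0],[3,0,0],1],[[0,0,0],[3,0,0],1],[[0,0,0],[3,0,0],1],[[0,0,0],[0,0,0],1]]'

```text
clock: 14.95
eef_pos: [444.6, 259.3, 123.0]
tool_rot: [-0.508, 1.57, -2.417]
force: [-0.9, 0.0, -3.6]
width: 38.8
```

jog_arm --series '[[[0,0,0],[2.5,0,0],1],[[0,0,0],[2,0,0],1],[[0,0,0],[1,0,0],1],[[0,0,0],[0,0,0],1]]'

```text
clock: 15.45
eef_pos: [444.6, 259.4, 117.7]
tool_rot: [-0.72, 1.571, -2.629]
force: [-1.1, 0.7, -2.9]
width: 39.3
```

jog_arm --series '[[[0,0,0],[0.7,0,0],1],[[0,0,0],[0,0,0],1]]'

```text
clock: 15.7
eef_pos: [444.6, 259.4, 117.1]
tool_rot: [-1.359, 1.571, 3.016]
force: [-1.3, 1.2, -2.2]
width: 39.0
```

Near the carrier now. I open, rise, close and return above the pack top.

jog_arm --series '[[[0,0,0],[0,0,0],-1],[[0,0,0],[0,0,0],-1],[[0,0,0],[0,0,0],-1],[[0,0,0],[0,0,0],-1],[[0,0,0],[-20,0,0],-1],[[0,0,0],[-25,0,0],-1],[[0,0,0],[-10,0,0],-1],[[0,0,0],[0,0,0],1]]'

```text
clock: 16.7
eef_pos: [444.9, 259.7, 172.5]
tool_rot: [2.613, 1.57, 0.704]
force: [0.2, -0.4, -0.2]
width: 69.6
```

jog_arm --series '[[[0,0,0],[0,0,0],1],[[0,0,0],[0,0,0],1],[[0,0,0],[0,0,0],1],[[0,0,0],[0,0,0],1],[[0,0,0],[0,0,0],1]]'

```text
clock: 17.32
eef_pos: [444.7, 259.4, 172.1]
tool_rot: [-0.578, 1.571, -2.487]
force: [-0.4, -0.2, -0.6]
width: -0.4
```

```bash
python3 - <<'E'
from h import *
todo([444.6,259.4,150],-19.4)
d=grab('side');L=loc(cloud(d)); pc=lambda v:np.percentile(v,[2,25,50,75,98]).round(1)
m=(L[...,2]>100)&(L[...,2]<132)&(abs(L[...,0])<30)&(abs(L[...,1])<40)
q=L[m];print(len(q),pc(q[:,0]),pc(q[:,1]),pc(q[:,2]))
cv2.imwrite('pics/s7.png',cv2.resize(d['img'][100:230,240:350,::-1],None,fx=4.6,fy=4.6,interpolation=cv2.INTER_CUBIC))
E
```

```text
turn [0.03 0.01 0.  ]
turn [-1.7997e+02 -1.0000e-02  1.0000e-02]
t 17.325 pos [444.7 259.4 172.1] yaw -19.37 shift [22.1 -0.1  0. ] F [-0.4 -0.2 -0.6] w -0.4
q [-0.89  0.6   0.46  1.98 -0.43  0.65 -0.49]
256 [-21.1 -13.5  -3.3   8.3  18.1] [-36.2 -31.8 -20.7   8.4  28.3] [101.1 112.8 119.7 121.5 128.5]
```

View pics/s7.png

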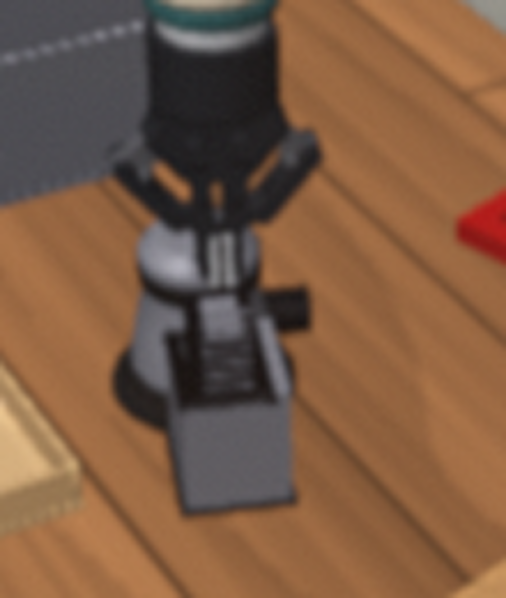

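The pack stands in the holster with its top at about 121 mm, and the closed fingers are above it. I start pushing.

jog_arm --series '[[[0,0,0],[12,0,0],1],[[0,0,0],[9,0,0],1],[[0,0,0],[4,0,0],1],[[0,0,0],[2,0,0],1],[[0,0,0],[2,0,0],1],[[0,0,0],[0,0,0],1]]'

```text
clock: 18.12
eef_pos: [444.4, 259.2, 143.1]
tool_rot: [-0.895, 1.57, -2.804]
force: [-1.9, -1.6, 1.3]
width: 0.1
```

jog_arm --series '[[[0,0,0],[3,0,0],1],[[0,0,0],[3,0,0],1],[[0,0,0],[0,0,0],1]]'

```text
clock: 18.5
eef_pos: [444.5, 259.3, 136.9]
tool_rot: [-0.611, 1.57, -2.52]
force: [-1.5, -2.0, 3.1]
width: 0.1
```

jog_arm --series '[[[0,0,0],[3,0,0],1],[[0,0,0],[3,0,0],1],[[0,0,0],[0,0,0],1]]'

```text
clock: 18.88
eef_pos: [444.6, 259.3, 131.1]
tool_rot: [-0.888, 1.57, -2.797]
force: [-2.2, -2.0, 4.9]
width: -0.4
```

jog_arm --series '[[[0,0,0],[3,0,0],1],[[0,0,0],[3,0,0],1],[[0,0,0],[1.5,0,0],1],[[0,0,0],[0,0,0],1]]'

```text
clock: 19.38
eef_pos: [444.6, 259.4, 123.7]
tool_rot: [-1.256, 1.571, 3.118]
force: [-2.3, -1.5, 5.6]
width: -0.3
```

jog_arm --series '[[[0,0,0],[1.5,0,0],1],[[0,0,0],[0,0,0],1]]'

```text
clock: 19.62
eef_pos: [444.6, 259.3, 122.3]
tool_rot: [-1.575, 1.571, 2.799]
force: [-2.7, -0.6, 6.6]
width: 0.1
```

jog_arm --series '[[[0,0,0],[1,0,0],1],[[0,0,0],[0,0,0],1]]'

```text
clock: 19.88
eef_pos: [444.6, 259.3, 121.3]
tool_rot: [-1.433, 1.571, 2.941]
force: [-2.0, -1.8, 6.1]
width: -0.1
```

jog_arm --series '[[[0,0,0],[1,0,0],1],[[0,0,0],[0,0,0],1]]'

```text
clock: 20.12
eef_pos: [444.6, 259.3, 120.3]
tool_rot: [-1.269, 1.571, 3.105]
force: [-2.2, -1.4, 6.1]
width: 0.1
```

jog_arm --series '[[[0,0,0],[1,0,0],1],[[0,0,0],[0,0,0],1]]'

```text
clock: 20.38
eef_pos: [444.6, 259.3, 119.3]
tool_rot: [-1.565, 1.571, 2.809]
force: [-2.4, -2.0, 6.7]
width: 0.1
```

jog_arm --series '[[[0,0,0],[1,0,0],1],[[0,0,0],[0,0,0],1]]'

```text
clock: 20.62
eef_pos: [444.6, 259.3, 118.4]
tool_rot: [-1.763, 1.571, 2.612]
force: [-2.1, -1.8, 6.0]
width: 0.2
```

jog_arm --series '[[[0,0,0],[1,0,0],1],[[0,0,0],[0,0,0],1]]'

```text
clock: 20.88
eef_pos: [444.6, 259.3, 117.3]
tool_rot: [-1.484, 1.571, 2.89]
force: [-2.3, -2.2, 6.5]
width: 0.0
```

jog_arm --series '[[[0,0,0],[1,0,0],1],[[0,0,0],[0,0,0],1]]'

```text
clock: 21.12
eef_pos: [444.6, 259.3, 116.3]
tool_rot: [-1.459, 1.571, 2.915]
force: [-2.9, -2.2, 5.4]
width: -0.1
```

jog_arm --series '[[[0,0,0],[1,0,0],1],[[0,0,0],[0,0,0],1]]'

```text
clock: 21.38
eef_pos: [444.6, 259.3, 115.4]
tool_rot: [-1.54, 1.571, 2.834]
force: [-2.2, -1.4, 7.1]
width: -0.2
```

jog_arm --series '[[[0,0,0],[0.8,0,0],1],[[0,0,0],[0,0,0],1]]'

```text
clock: 21.62
eef_pos: [444.6, 259.3, 114.6]
tool_rot: [-1.72, 1.571, 2.655]
force: [-2.4, -1.6, 6.5]
width: -0.1
```

jog_arm --series '[[[0,0,0],[0.8,0,0],1],[[0,0,0],[0,0,0],1]]'

```text
clock: 21.88
eef_pos: [444.5, 259.3, 113.8]
tool_rot: [-1.566, 1.571, 2.808]
force: [-3.0, -1.8, 6.7]
width: 0.1
```

jog_arm --series '[[[0,0,0],[0.8,0,0],1],[[0,0,0],[0,0,0],1]]'

```text
clock: 22.12
eef_pos: [444.6, 259.3, 113.0]
tool_rot: [-1.65, 1.571, 2.724]
force: [-2.3, -0.9, 6.9]
width: -0.1
```

jog_arm --series '[[[0,0,0],[0.7,0,0],1],[[0,0,0],[0,0,0],1]]'

```text
clock: 22.38
eef_pos: [444.6, 259.3, 112.3]
tool_rot: [-1.836, 1.571, 2.538]
force: [-2.4, -2.2, 6.5]
width: 0.1
```

jog_arm --series '[[[0,0,0],[0.7,0,0],1],[[0,0,0],[0,0,0],1]]'

```text
clock: 22.62
eef_pos: [444.6, 259.4, 111.8]
tool_rot: [-2.211, 1.57, 2.163]
force: [-2.6, -1.0, 8.3]
width: 0.1
```

jog_arm --series '[[[0,0,0],[0.7,0,0],1],[[0,0,0],[0,0,0],1]]'

```text
clock: 22.88
eef_pos: [444.6, 259.3, 111.3]
tool_rot: [-2.418, 1.57, 1.956]
force: [-3.7, -2.4, 10.5]
width: 0.3
```

jog_arm --series '[[[0,0,0],[0.7,0,0],1],[[0,0,0],[0,0,0],1]]'

```text
clock: 23.12
eef_pos: [444.6, 259.4, 111.0]
tool_rot: [-2.74, 1.57, 1.634]
force: [-4.2, -1.9, 14.6]
width: -0.1
```

Stop felt at 14.6 N. I add a small margin and then release.

jog_arm --series '[[[0,0,0],[0.4,0,0],1],[[0,0,0],[0,0,0],1]]'

```text
clock: 23.38
eef_pos: [444.7, 259.4, 110.8]
tool_rot: [-2.801, 1.57, 1.573]
force: [-5.3, -2.7, 17.4]
width: -0.3
```

jog_arm --series '[[[0,0,0],[-4,0,0],1],[[0,0,0],[-8,0,0],1],[[0,0,0],[-20,0,0],1],[[0,0,0],[-40,0,0],1],[[0,0,0],[-40,0,0],1],[[0,0,0],[0,0,60],1],[[0,0,0],[0,0,60],1],[[0,0,0],[0,0,60],1]]'

```text
clock: 24.38
eef_pos: [385.3, 88.3, 222.0]
tool_rot: [1.974, 1.568, 0.066]
force: [0.9, -0.9, 0.1]
width: 0.0
```

jog_arm --series '[[[0,0,0],[0,0,50],1],[[0,0,0],[0,0,0],1],[[0,0,0],[0,0,0],1]]'

```text
clock: 24.75
eef_pos: [369.6, 43.0, 221.8]
tool_rot: [2.165, 1.569, 0.256]
force: [0.0, -0.3, -1.1]
width: -0.1
```

```bash
python3 - <<'E'
from h import *
t=grab('top');d=grab('side')
for n,e in(('top',t),('side',d)):
    L=loc(cloud(e),(444.6,259.4)); m=(abs(L[...,0])<15)&(abs(L[...,1])<24)&(L[...,2]>20)&(L[...,2]<160); print(n,m.sum(),np.percentile(L[m][:,2],[10,50,90]).round(1))
a=cv2.resize(t['img'][80:260,210:460,::-1],(790,568),interpolation=cv2.INTER_CUBIC);cv2.imwrite('pics/end.png',a)
s=read_state();print(s['clock'],s['eef_pos'],s['force'])
E
```

```text
top 167 [91.3 94.1 97. ]
side 18 [91.8 93.5 96.2]
24.85 [369.43660902  43.57936387 221.61465196] [-0.86629921  0.72409426  0.03937429]
```

View pics/end.png

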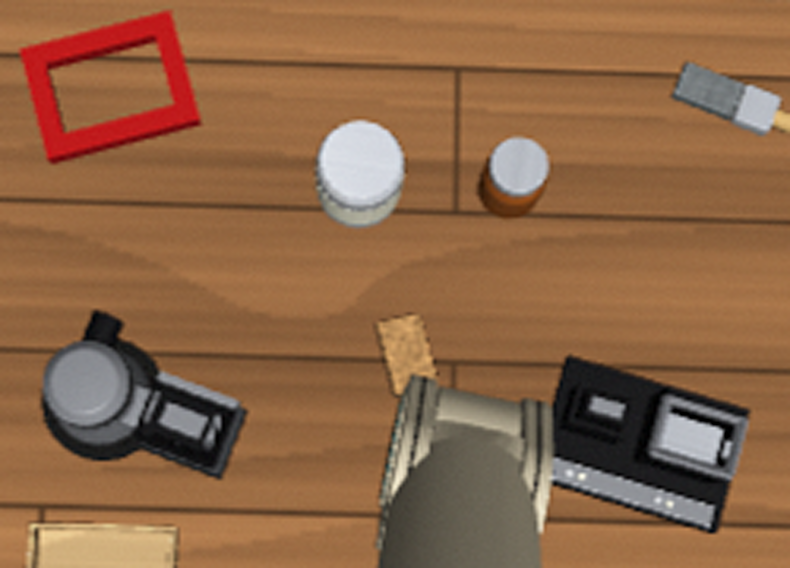

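The end view shows the pack low in the grey sander's holster, at (190,425), with its top at about 94 mm, so it is caught about 27 mm down. The dock bay at (695,440) is empty. The tin, jar, block and slim pack are where they were, and the arm touches nothing.

```bash
python3 -c "
from cell import *
print(finish_job())"
```

```text
the job is handed in; nothing more can be done
None
```

The big battery pack is now in the sander's holster with the catch holding it down. I handed the job in at about 25 s of the 59 s allowed.

- **Freeing it:** I pressed the pack to the dock's stop at about 15 N. It popped up to about 121 mm, and I gripped it across its 40 mm and lifted it out.
- **Inserting it:** The first try at the holster touched the lead-in, pressing with about 18 N against the 50 N limit. I backed off, shifted about 1.4 mm, and it then went in with only its own weight on the wrist.
- **Catching it:** I let go and pushed it down with closed fingers. The push stayed near 6.5 N until the stop, about 34 mm down, and I ended it at 17 N.

**Last checks:** After I moved away, both cameras put the pack top at about 94 mm, so it is held about 27 mm down, within the stated spread. In the last top view the dock bay is empty, and the slim pack, block, tin and jar look unmoved. I judged that by eye and did not measure their positions again. The arm is clear of everything.

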